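# Counter-hold a hidden bolt head under a levered-up cover

### The job

A slow nut runner outside the pine box is turning the nut, and the bolt goes round with it. Slide the scraper's blade into the slot under the cover and lever the cover up with it (not with the gripper) until it stands about upright, then lay the scraper back down on the bench clear of the box. Then reach into the narrow gap behind the steel bracket, grip the bolt head firmly so that it stops turning, and finish still holding it; leave the other things on the bench where they are.

Things in the scene. Friction and masses are not known exactly. Their poses are not given: they have to be found in the camera images.
- box: pine box fixed to the bench, 200 (its x) x 150 (its y) x 100 mm high; walls and floor 12 mm (inside x -88 to 88, y -63 to 63, floor at z = 12 mm). Origin at the centre of its underside, z up; its -x wall, the front with the slot, looks roughly towards the robot. Outside the -y wall a wooden cleat, 22 mm high, out to y = -105 mm.
- bracket_top (a point): middle of the top edge of the steel angle bracket inside the box, at x = 0, y = 10.5, z = 85 mm in the box frame. Its upright leg stands parallel to the +y wall, x -70 to 70 mm, 5 mm thick (y 8 to 13 mm), down to the floor; its foot runs to y = -42 mm. The gap between the leg and the inside of the +y wall is 50 mm wide, open upwards once the cover is up.
- runner (a point): centre of the grey nut runner outside the +y wall, at x = 0, y = 185, z = 58 mm in the box frame; it lies along the box y from y = 75 to 250 mm, 80 mm wide with its wooden cradle, top at z = 89 mm. Fixed; leave it alone.
- slot (a point): centre of the levering slot at the outer face of the box's front wall: a cut-out in the top of this wall, 80 mm wide along the box's y, 12 mm high (z = 88 to 100 mm above the bench), through the 12 mm wall; bounded above by the underside of the shut cover; free space behind it. Axes as the box's.
- cover (a joint): opening angle of the plywood cover in rad: 0 shut, lying flush on the box's rim, up to 1.9 (leaning back beyond upright, 1.57). Stiff hinge: it stays at any angle; a lift of about 1.5 to 2 N at its front edge moves it.
- cover_hinge (a point): centre of the cover's hinge line, which runs along the box's y on top of the far (+x) wall, at x = 100 mm, z = 100 mm in the box's frame; on the underside of the cover.
- cover_edge (a point): middle of the cover's front edge (the free edge over the slot), 200 mm from the hinge line; the cover is 200 x 150 x 6 mm, without handle.
- bolt_head (a point): centre of the hexagonal steel bolt head, 24 mm across flats (27.7 across corners), 20 mm long along its axis, which lies level along the box y. In the box frame at x = 0, y = 38, z = 58 mm: mid-gap behind the bracket, 42 mm below the rim, on a 16 mm shank from the +y wall. Free on both sides along the box x. Hidden until the cover is up. Its axes turn with the bolt.
- bolt (a joint): angle of the bolt about its axis in rad. The runner turns it steadily at about 0.2 rad/s with at most 0.12 N m; a firm pinch of 20 N or more on the head at any angle stops it.
- scraper: stiff scraper lying flat on the bench, blade forward along its +x: wooden handle 100 x 26 (its y) x 30 mm high, x from -70 to 30 mm; steel blade 85 mm long, 40 mm wide, 2.5 mm thick, x from 30 to 115 mm, at mid height (14 to 16 mm above the handle's underside). Origin on the handle's underside at the best place to grip, near the balance point; about 130 g.
- scraper_tip (a point): middle of the blade's front edge, 115 mm ahead of and 15 mm above the scraper's origin.
- glue: white glue bottle, 56 mm wide, 160 mm high, standing; origin under its centre. Leave it alone.
- offcut: pine offcut 90 x 45 x 45 mm; origin under its centre. Leave it alone.
- tin: open metal tin, 70 mm wide, 80 mm high; origin under its centre. Leave it alone.
There are look-alikes about, which are no part of the job. What is meant by the scraper is not blue, green or red, and is the smaller of those in its own colour.

How it is judged:
By the outcome, as a careful person would: the job done as asked, in the order asked, and still so for the second after the job is handed in, while the arm keeps its last pose, push and grip.
It also fails if it takes over 59 s, if anything falls off the work surface, if the arm or the gripper's body presses on something with over 40 N, if the wrist force passes 120 N, or if a joint passes its speed limit or range.

### The arm

A 6-joint arm with a two-finger parallel gripper is mounted at the origin on the work surface. World frame = base frame: x ahead of the robot, y to its left, z up, the work surface at z = 0. Lengths are in mm, angles in rad, forces in N, time in s.
With the tool pointing down it reaches from about 300 to 775 mm from the base axis. Payload 14.6 kg.
Tool frame: the origin (TCP) lies on the mounting face of the last link; the fingertips stand 199 mm ahead of it and the grasp point (between the pads) lies 180 mm ahead of it; z points along the fingers, y is the line along which they close (so a half turn about z gives the same grasp; the last joint's range is limited). The gripper opens to 94 mm and grips with 3 to 60 N. Pads are 16 mm wide; open, the fingers measure 119 mm over their backs; the gripper's body (75 mm by 177 mm) begins 78 mm behind the grasp point.
Start: joints at [1.202, 0.3, 1.521, -0, 1.321, -0.067], TCP at [163.479, 525.134, 404.646] pointing down, gripper open.
Joint ranges: [-3.03, 3.03], [-0.79, 2.21], [0.23, 2.52], [-1.04, 4.18], [0, 3.07], [-2.55, 2.55]. Speed limits (rad/s): [2.22, 2.22, 2.57, 3.14, 3.14, 3.14].

### API

Orientations are given as [roll, pitch, yaw] about the fixed x, y, z axes, in that order (R = Rz(yaw) Ry(pitch) Rx(roll)).
In Python, from cell import manip gives the robot as it stands. The module is installed in compiled form; this text tells all that it offers.
- The arm moves only by the shell command python3 -m creep 'ROWS' [FORCE]. ROWS is a JSON object of lists of equal length, an entry for each row: "slide": the shift along the world's x, y, z in cm, a list of three; "turn": the turn about the world's z in rad; "claw": the opening, from 0 (shut) to 1 (fully open). A call has 1 to 8 rows; each row shifts and turns the commanded pose from where the row before left it; what a row does not reach is not made up. A row lasts 1/8 s, in which the tool goes at most 62.5 mm and 10.7 degrees, less where a joint would pass 70% of its speed; a pose out of reach is approached as far as the arm can. A call with a gripper value outside its range is refused whole. The fingers move at their own pace and stop on an object; FORCE is the grip in N (left out, the last holds). Time passes only in rows, so rows that do not move let the fingers close. It gives the time, the measured TCP pose, the force, the opening and the grip force at its end, in the units of the state.
- manip.read_state(): the state, without advancing time (a new reading comes with each control period).
- manip.camera(name): name is "scene" or "top"; returns (picture, depth): 480x640x3 uint8, red, green, blue; 480x640 float32, mm along the optical axis (not along the pixel's ray), 0 where there is no reading.
- manip.calibration(name): a dict with "intrinsics" (3x3 intrinsics, pixels), "pose" (4x4, takes a point from camera to world coordinates). Camera axes: x right, y up, looking along -z (the intrinsics and any distortion apply to the point x, -y, -z); pixel columns grow to the right and rows downward; lengths in mm; the calibration is good to about 2 mm. A picture is of the moment at which its call begins. calibration takes no time and is no camera call.
- manip.sign_off(): hands the job in; it is judged then, once.
Trained networks look in the newest picture that a camera, given by its name, has taken for a name from the list of things; names that differ only in an ending like _2 or _b are one class to them, and where a whole thing is asked for, a point or a joint stands for the part that bears it (a point fixed in the world has none). Each returns a list of dicts, best first, with "score" (0 to 1); they miss things now and then, are a little off and sometimes report something else, mostly with a low value. They report only what shows in the picture. A call takes as long as a camera call. They do not tell look-alikes from the thing itself.
- manip.cut_out(query, camera): "mask" (480x640 bool, what is visible of it) and "position" ([column, row] in pixels, amid what is visible of it).
The state is a dict: "clock": time; "joints": joint angles; "qd": joint speeds; "effort": joint torques, N m; "eef_pos": TCP position; "eef_rot": TCP orientation; "wrist_force": force on the tool from outside, world axes, zero at the start; "moment": the same for the moment, N m; "finger_gap": finger opening in mm; "finger_force": force on a finger pad.
Only numpy, scipy, OpenCV 4.12 (cv2) and the standard library are available. Lean on these libraries where they do the work, as an engineer would, in place of code of your own. Each camera call takes 0.05 s, during which the arm holds its last target. There are 200 camera calls.

## Working session

There is one attempt and no reset: what is moved stays moved. The work goes in short steps, Python scripts to look and compute and a shell command to move; the robot and the scene stay as the last step left them, time stands still between calls to the robot, and variables do not carry over. Pictures are saved under pics/ and viewed, at most 10 in all, crops included, and the job is handed in when it is done.

```bash
mkdir -p pics; cat > h.py <<'E'
import numpy as np, cv2
from cell import manip
from scipy.spatial.transform import Rotation as R
def world(cam,depth,px):
    c=manip.calibration(cam);K=np.array(c["intrinsics"]);P=np.array(c["pose"])
    px=np.atleast_2d(px).astype(float)
    d=depth[px[:,1].astype(int),px[:,0].astype(int)]
    n=np.c_[(px[:,0]-K[0,2])/K[0,0],(px[:,1]-K[1,2])/K[1,1]]
    p=np.c_[n[:,0]*d,-n[:,1]*d,-d]
    return (p@P[:3,:3].T+P[:3,3]),d
def mask_pts(cam,depth,m):
    v,u=np.nonzero(m&(depth>0)); return world(cam,depth,np.c_[u,v])[0]
E
python3 - <<'E'
from h import *
print(manip.read_state())
for c in("scene","top"):
    p,d=manip.camera(c);cv2.imwrite(f"pics/{c}0.png",p[:,:,::-1]);np.save(f"d_{c}.npy",d)
    print({k:(np.round(v,3).tolist() if not isinstance(v,str) else v) for k,v in manip.calibration(c).items()})
    for q in("scraper","box","glue","offcut","tin"):
        for r in manip.cut_out(q,c):
            pts=mask_pts(c,d,r["mask"])
            col=p[r["mask"]].mean(0)
            print(c,q,round(r["score"],2),np.round(r["position"]),r["mask"].sum(),col.round(), np.median(pts,0).round() if len(pts) else 0)
E
```

```text
{'clock': 0.0, 'joints': array([ 1.20236619e+00,  3.00478769e-01,  1.52157792e+00,  1.47884180e-05,
        1.32075050e+00, -6.65829471e-02]), 'qd': array([-1.30586429e-05, -2.77143084e-03, -4.11860629e-05, -4.68392088e-04,
        5.17002893e-04,  7.23538004e-04]), 'effort': array([-3.32076461e-04, -5.31809556e+01, -3.52738738e+01,  7.07636238e-02,
        2.44671892e-02, -7.56633949e-05]), 'eef_pos': array([163.48695571, 525.10424221, 404.08333224]), 'eef_rot': array([-3.14038176e+00, -9.50999777e-05,  2.83974174e+00]), 'wrist_force': array([0.15619069, 0.13674143, 0.41475637]), 'moment': array([-0.0235724 ,  0.01673838, -0.01985116]), 'finger_force': 0.0, 'finger_gap': 93.76145560733119}
{'intrinsics': [[446.826, 0.0, 323.157], [0.0, 446.826, 231.976], [0.0, 0.0, 1.0]], 'pose': [[-0.249, -0.623, 0.741, 1552.584], [0.968, -0.167, 0.185, 59.833], [0.009, 0.764, 0.645, 1035.293], [0.0, 0.0, 0.0, 1.0]]}
scene scraper 0.92 [295. 255.] 449 [172. 147. 119.] [ 525. -293.   18.]
scene scraper 0.92 [308. 196.] 472 [219.  62.  50.] [ 200. -340.   25.]
scene scraper 0.9 [242. 228.] 767 [146. 
[... 847 characters left out ...]
0, 0.0, 0.0, 1.0]]}
top scraper 0.95 [319. 270.] 628 [ 52.  90. 163.] [ 387. -177.   21.]
top scraper 0.95 [515. 264.] 747 [ 58. 135.  55.] [ 395. -767.   20.]
top scraper 0.91 [427. 258.] 1273 [137. 115.  93.] [ 414. -500.   26.]
top scraper 0.8 [357. 221.] 685 [141. 118.  96.] [ 530. -296.   20.]
top scraper 0.57 [374. 350.] 1190 [199.  37.  27.] [ 152. -338.   25.]
top box 0.84 [242. 184.] 6104 [176. 143.  95.] [634.  44. 104.]
top glue 0.68 [374. 163.] 464 [146. 117.  87.] [ 691. -334.  105.]
top offcut 0.82 [151. 273.] 613 [178. 131.  80.] [384. 308.  44.]
top offcut 0.59 [240. 185.] 6423 [173. 140.  93.] [634.  46. 104.]
top tin 0.59 [337. 141.] 522 [139. 126. 114.] [ 781. -241.   39.]
```

View pics/scene0.png

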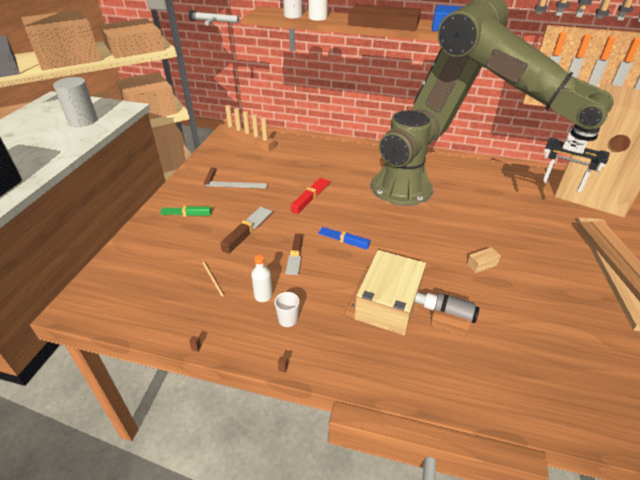

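View pics/top0.png

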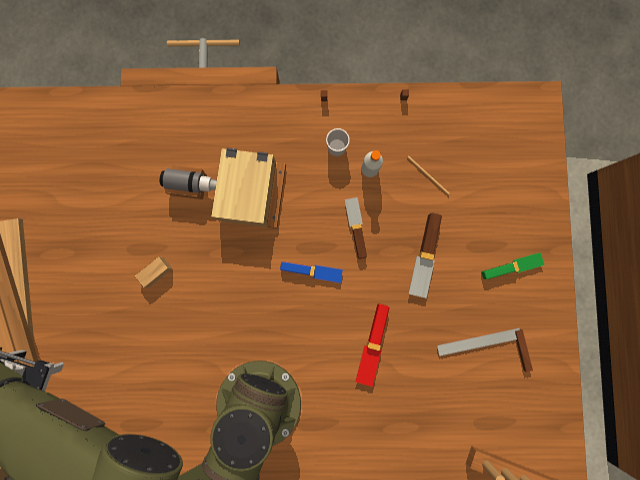

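The scene shows these pieces that could be taken for the scraper, in top pixels: small brown (355,228), big brown (427,258), blue (312,271), green (515,265), red (374,346), and a square at (485,343). I choose the small brown at (355,228). The box is at (243,187) with its hinges on the far side and the runner on its left.

```bash
python3 - <<'E'
from h import *
img=cv2.imread("pics/top0.png")
cv2.imwrite("pics/crop1.png",cv2.resize(img[140:310,190:450],None,fx=3,fy=3,interpolation=cv2.INTER_CUBIC))
def rect(n,p):
    if len(p)<8: print(n,"few",len(p));return
    (c,s,a)=cv2.minAreaRect(p[:,:2].astype(np.float32)); b=cv2.boxPoints((c,s,a))
    print(n,len(p),np.round(c,1),np.round(s,1),round(a,1),"z",np.percentile(p[:,2],[5,50,95]).round(1),b.round().tolist())
for c in("top","scene"):
    manip.camera(c)
    d=np.load(f"d_{c}.npy")
    for r in manip.cut_out("scraper",c):
        p=mask_pts(c,d,r["mask"]);m=np.median(p,0)
        if abs(m[0]-528)<40 and abs(m[1]+294)<30:
            rect(c+" handle",p[p[:,2]>23]);rect(c+" blade",p[p[:,2]<21]);rect(c+" all",p)
            break
    # cover by depth alone
    v,u=np.mgrid[0:480,0:640]; p=world(c,d,np.c_[u.ravel(),v.ravel()])[0]
    k=(p[:,0]>480)&(p[:,0]<790)&(abs(p[:,1]-45)<130)&(abs(p[:,2]-105)<7)
    M=k.reshape(480,640).astype(np.uint8); M=cv2.morphologyEx(M,cv2.MORPH_OPEN,np.ones((5,5)))
    rect(c+" cover",p[M.ravel()>0])
E
```

```text
top handle 298 [ 514.7 -296.1] [183.5  28.3] 8.7 z [25.  30.5 35.5] [[422.0, -296.0], [426.0, -324.0], [608.0, -296.0], [603.0, -268.0]]
top blade 322 [ 522.6 -295.1] [174.9  39.3] 9.9 z [11.4 16.7 20.1] [[433.0, -291.0], [440.0, -329.0], [612.0, -299.0], [605.0, -261.0]]
top all 641 [ 516.4 -295.4] [187.2  40. ] 9.5 z [13.  20.7 34.3] [[421.0, -291.0], [427.0, -331.0], [612.0, -300.0], [605.0, -260.0]]
top cover 3267 [630.2  35.5] [151.  201.7] 82.2 z [102.2 106.7 110.7] [[520.0, -26.0], [720.0, -53.0], [740.0, 97.0], [541.0, 124.0]]
scene handle 159 [ 476.3 -301. ] [107.   27.3] 10.7 z [25.6 30.  33.8] [[421.0, -298.0], [426.0, -324.0], [531.0, -304.0], [526.0, -278.0]]
scene blade 219 [ 515.8 -293.4] [178.   37.8] 9.1 z [11.2 16.1 19.8] [[425.0, -289.0], [431.0, -326.0], [607.0, -298.0], [601.0, -261.0]]
scene all 391 [ 513.4 -293.2] [182.8  38.8] 9.0 z [12.7 18.8 32.5] [[420.0, -288.0], [426.0, -327.0], [607.0, -298.0], [601.0, -260.0]]
scene cover 2665 [631.6  37.3] [150.5 209.4] 82.1 z [103.  106.2 109.4] [[518.0, -23.0], [725.0, -52.0], [746.0, 97.0], [538.0, 126.0]]
```

View pics/crop1.png

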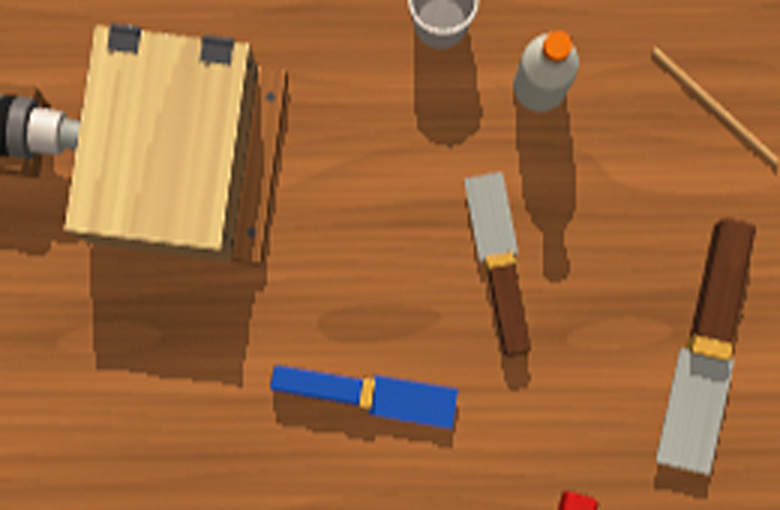

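```bash
python3 -m creep '{"slide":[[2.06,-5.14,0],[2.06,-5.14,0],[2.06,-5.14,0],[2.06,-5.14,0],[2.06,-5.14,0],[2.06,-5.14,0],[2.06,-5.14,0],[2.06,-5.14,0]],"turn":[-0.167,-0.167,-0.167,-0.167,-0.167,-0.167,-0.167,-0.167],"claw":[1,1,1,1,1,1,1,1]}' 40
python3 -m creep '{"slide":[[2.06,-5.14,0],[2.06,-5.14,0],[2.06,-5.14,0],[2.06,-5.14,0],[2.06,-5.14,0],[2.06,-5.14,0],[2.06,-5.14,0],[2.06,-5.14,0]],"turn":[-0.167,-0.167,-0.167,-0.167,-0.167,-0.167,-0.167,-0.167],"claw":[1,1,1,1,1,1,1,0.7]}'
python3 -c "
from cell import manip;print(manip.read_state()['joints'].round(2))"
```

```text
clock: 1.8
eef_pos: [328.4, 112.2, 405.0]
eef_rot: [3.141, -0.0, 1.498]
wrist_force: [1.0, 0.4, -0.1]
finger_gap: 94.0
finger_force: 0.0
clock: 2.8
eef_pos: [493.5, -299.1, 404.7]
eef_rot: [3.141, -0.0, 0.162]
wrist_force: [1.5, 0.5, -0.7]
finger_gap: 87.0
finger_force: 0.0
[-0.61  0.36  1.44  0.    1.34  0.8 ]
```

```bash
python3 -m creep '{"slide":[[0,0,-5.5],[0,0,-5.5],[0,0,-5.0],[0,0,-2.7],[0,0,-1.5],[0,0,0],[0,0,0],[0,0,0]],"turn":[0,0,0,0,0,0,0,0],"claw":[0.7,0.7,0.7,0.7,0.7,0.4,0.1,0]}' 60
python3 -m creep '{"slide":[[0,0,0],[0,0,2],[0,0,5],[0,0,5]],"turn":[0,0,0,0],"claw":[0,0,0,0]}'
```

```text
clock: 3.8
eef_pos: [493.3, -297.4, 203.8]
eef_rot: [3.14, -0.001, 0.168]
wrist_force: [0.5, 1.0, -0.2]
finger_gap: 39.2
finger_force: 0.0
clock: 4.3
eef_pos: [492.9, -297.1, 325.3]
eef_rot: [3.141, -0.0, 0.168]
wrist_force: [0.4, -0.3, -1.0]
finger_gap: 25.4
finger_force: 60.0
```

```bash
python3 -m creep '{"slide":[[-1.43,5.23,0],[-1.43,5.23,0],[-1.43,5.23,0],[-1.43,5.23,0],[-1.43,5.23,0],[-1.43,5.23,0],[-1.43,5.23,0],[0,0,-2]],"turn":[-0.0436,-0.0436,-0.0436,-0.0436,-0.0436,-0.0436,-0.0436,0],"claw":[0,0,0,0,0,0,0,0]}'
cat > look.py <<'E'
from h import *
import sys
s=manip.read_state();print(s["eef_pos"].round(1),s["eef_rot"].round(3),s["joints"].round(2))
n=sys.argv[1]
for c in("top","scene"):
    p,d=manip.camera(c);cv2.imwrite(f"pics/{c}{n}.png",p[:,:,::-1]);np.save(f"d_{c}.npy",d)
    for q in("scraper_tip","scraper"):
        for r in manip.cut_out(q,c)[:7]:
            P=mask_pts(c,d,r["mask"])
            if not len(P): continue
            m=np.median(P,0)
            if m[2]<60: continue
            B=(P-[630.5,36,0])@R.from_euler("z",-0.137).as_matrix()
            k=B[B[:,0]>B[:,0].max()-70]
            f=np.polyfit(k[:,0],k[:,2],1)
            print(c,q,round(r["score"],2),np.round(r["position"]),len(P),"boxframe med",np.median(B,0).round(1),"x",np.percentile(B[:,0],[2,98]).round(1),"blade y",np.percentile(k[:,1],[3,97]).round(1),"z slope",f[0].round(3),"z at xmax",np.polyval(f,k[:,0].max()).round(1))
E
python3 look.py 2
python3 -c "
import cv2
a=cv2.imread('pics/scene2.png')[190:340,290:490]
cv2.imwrite('pics/s2c.png',cv2.resize(a,None,fx=4,fy=4,interpolation=cv2.INTER_CUBIC))"
```

```text
clock: 5.3
eef_pos: [392.2, 71.4, 304.6]
eef_rot: [-3.14, -0.004, -0.134]
wrist_force: [0.8, -0.5, -2.4]
finger_gap: 25.6
finger_force: 60.0
[392.2  71.4 304.6] [-3.14  -0.004 -0.134] [0.09 0.08 2.03 0.   1.02 1.79]
top scraper_tip 0.73 [236. 239.] 351 boxframe med [-160.4   -1.4  114.3] x [-202.4 -127.2] blade y [-17.5  20.2] z slope -0.105 z at xmax 111.5
top scraper 0.65 [233. 241.] 345 boxframe med [-160.4   -1.1  114.2] x [-201.3 -128.3] blade y [-17.4  20.5] z slope -0.17 z at xmax 107.2
scene scraper_tip 0.88 [407. 236.] 382 boxframe med [-197.8    0.4  113.9] x [-299.  -127.9] blade y [-17.3  19. ] z slope 0.013 z at xmax 112.8
scene scraper 0.62 [410. 236.] 404 boxframe med [-1.995e+02 -1.000e-01  1.137e+02] x [-300.  -127.9] blade y [-17.9  19.8] z slope 0.011 z at xmax 112.7
```

View pics/s2c.png

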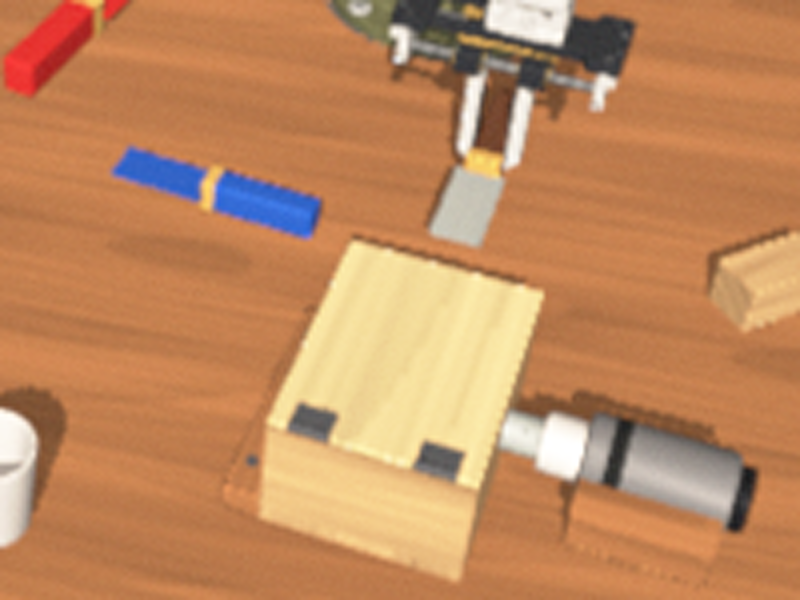

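The scraper is held level. The blade (crop 470,205) lies square before the box front at box x = -127, y ≈ 1, about 19 mm above mid-slot.

```bash
python3 -m creep '{"slide":[[0,0,-1.9],[0,0,0],[1.5,-0.2,0],[1.5,-0.2,0],[1.0,-0.14,0],[0,0,0]],"turn":[0,0,0,0,0,0],"claw":[0,0,0,0,0,0]}'
```

```text
clock: 6.35
eef_pos: [433.6, 63.3, 283.6]
eef_rot: [3.142, 0.0, -0.138]
wrist_force: [-1.0, -0.2, -1.2]
finger_gap: 25.6
finger_force: 60.0
```

```bash
python3 -m creep '{"slide":[[1.5,-0.2,0],[1.5,-0.2,0],[0,0,0.5],[0,0,0.5],[0,0,0.5]],"turn":[0,0,0,0,0],"claw":[0,0,0,0,0]}'
python3 - <<'E'
import numpy as np
r=155;prev=0
for t in np.arange(.1,1.75,.1):
    print(round(t,1), round(100-r*np.cos(t)+55,1), round(r*np.sin(t),1), "world dx",round((100-r*np.cos(t)+55)*.9906,1),"dy",round((100-r*np.cos(t)+55)*-.1366,1))
E
```

```text
clock: 6.98
eef_pos: [462.5, 59.5, 299.0]
eef_rot: [-3.142, 0.0, -0.137]
wrist_force: [0.8, -0.5, -3.7]
finger_gap: 25.7
finger_force: 60.0
0.1 0.8 15.5 world dx 0.8 dy -0.1
0.2 3.1 30.8 world dx 3.1 dy -0.4
0.3 6.9 45.8 world dx 6.9 dy -0.9
0.4 12.2 60.4 world dx 12.1 dy -1.7
0.5 19.0 74.3 world dx 18.8 dy -2.6
0.6 27.1 87.5 world dx 26.8 dy -3.7
0.7 36.4 99.9 world dx 36.1 dy -5.0
0.8 47.0 111.2 world dx 46.6 dy -6.4
0.9 58.7 121.4 world dx 58.1 dy -8.0
1.0 71.3 130.4 world dx 70.6 dy -9.7
1.1 84.7 138.1 world dx 83.9 dy -11.6
1.2 98.8 144.5 world dx 97.9 dy -13.5
1.3 113.5 149.4 world dx 112.5 dy -15.5
1.4 128.7 152.7 world dx 127.4 dy -17.6
1.5 144.0 154.6 world dx 142.7 dy -19.7
1.6 159.5 154.9 world dx 158.0 dy -21.8
1.7 175.0 153.7 world dx 173.3 dy -23.9
```

```bash
python3 -m creep '{"slide":[[0.26,-0.03,1.84],[0.38,-0.05,1.5],[0.52,-0.08,1.46],[0.67,-0.09,1.39],[0.8,-0.11,1.32],[0.93,-0.13,1.24],[1.05,-0.14,1.13],[0,0,0]],"turn":[0,0,0,0,0,0,0,0],"claw":[0,0,0,0,0,0,0,0]}'
cat > cov.py <<'E'
from h import *
import sys
for c in("top","scene"):
    p,d=manip.camera(c);cv2.imwrite(f"pics/{c}{sys.argv[1]}.png",p[:,:,::-1])
    for r in manip.cut_out("cover",c)[:2]:
        P=mask_pts(c,d,r["mask"]);B=(P-[630.5,36,0])@R.from_euler("z",-0.137).as_matrix()
        B=B[B[:,2]>104]
        if len(B)<40: continue
        k=np.abs(B-np.median(B,0)).max(1)<130; B=B[k]
        w=np.linalg.svd(B-B.mean(0),full_matrices=False)[2][2]; 
        print(c,round(r["score"],2),np.round(r["position"]),len(B),"normal",w.round(2),"angle",round(float(np.arctan2(abs(w[0]),abs(w[2]))),2),"x",np.percentile(B[:,0],[2,98]).round(),"z",np.percentile(B[:,2],[2,98]).round())
E
python3 cov.py 3
```

```text
clock: 7.98
eef_pos: [509.7, 53.0, 398.2]
eef_rot: [-3.141, -0.002, -0.138]
wrist_force: [0.2, -1.0, -2.4]
finger_gap: 25.3
finger_force: 60.0
top 0.85 [241. 167.] 2247 normal [-0.71 -0.   -0.7 ] angle 0.79 x [-37. 101.] z [109. 248.]
scene 0.6 [392. 267.] 4003 normal [0.71 0.   0.7 ] angle 0.79 x [-33. 102.] z [108. 244.]
```

```bash
python3 -m creep '{"slide":[[1.15,-0.16,1.02],[1.25,-0.17,0.9],[1.33,-0.19,0.77],[1.4,-0.19,0.64],[1.46,-0.2,0.49],[1.49,-0.21,0.33],[1.0,-0.14,0.1],[0.5,-0.07,0]],"turn":[0,0,0,0,0,0,0,0],"claw":[0,0,0,0,0,0,0,0]}'
python3 -m creep '{"slide":[[0.5,-0.07,0],[0,0,0]],"turn":[0,0],"claw":[0,0]}'
python3 cov.py 4
```

```text
clock: 9.18
eef_pos: [605.1, 39.8, 439.6]
eef_rot: [3.142, 0.0, -0.137]
wrist_force: [-0.6, 0.4, -1.2]
finger_gap: 25.4
finger_force: 60.0
clock: 9.43
eef_pos: [610.0, 39.1, 439.7]
eef_rot: [3.142, 0.0, -0.137]
wrist_force: [0.0, -0.3, -1.0]
finger_gap: 25.4
finger_force: 60.0
top 0.73 [253. 138.] 600 normal [1.   0.01 0.03] angle 1.54 x [92. 99.] z [131. 303.]
scene 0.73 [386. 275.] 3298 normal [1.   0.   0.04] angle 1.53 x [ 95. 107.] z [108. 299.]
```

```bash
python3 -m creep '{"slide":[[0.5,-0.07,0],[0.5,-0.07,0],[0.5,-0.07,0],[0,0,0],[-2,0.28,0],[-4,0.55,0]],"turn":[0,0,0,0,0,0],"claw":[0,0,0,0,0,0]}'
python3 cov.py 5
```

```text
clock: 10.38
eef_pos: [564.6, 45.3, 439.3]
eef_rot: [3.141, 0.0, -0.138]
wrist_force: [0.4, 0.4, -0.5]
finger_gap: 25.4
finger_force: 60.0
top 0.79 [242. 138.] 1554 normal [-1.   -0.    0.07] angle 1.5 x [100. 117.] z [109. 301.]
scene 0.84 [386. 278.] 3001 normal [-1.   -0.    0.06] angle 1.51 x [105. 120.] z [109. 299.]
```

```bash
python3 -m creep '{"slide":[[-1.2,-5.72,0],[-1.2,-5.72,0],[-1.2,-5.72,0],[-1.2,-5.72,0],[-1.2,-5.72,0],[-1.2,-5.72,0],[0,0,-5.5],[0,0,-5.5]],"turn":[0.051,0.051,0.051,0.051,0.051,0.051,0,0],"claw":[0,0,0,0,0,0,0,0]}'
python3 -m creep '{"slide":[[0,0,-5.5],[0,0,-4],[0,0,-1.8],[0,0,0]],"turn":[0,0,0,0],"claw":[0,0,0,0]}'
```

```text
clock: 11.58
eef_pos: [492.9, -299.2, 328.5]
eef_rot: [3.141, -0.001, 0.167]
wrist_force: [-0.3, -0.8, -1.6]
finger_gap: 25.8
finger_force: 60.0
clock: 12.08
eef_pos: [493.2, -298.2, 216.6]
eef_rot: [-3.141, 0.001, 0.168]
wrist_force: [-0.8, 0.7, -0.7]
finger_gap: 25.1
finger_force: 60.0
```

```bash
python3 -m creep '{"slide":[[0,0,-0.5],[0,0,-0.5],[0,0,-0.2],[0,0,0]],"turn":[0,0,0,0],"claw":[0,0,0,0]}'
```

```text
clock: 12.58
eef_pos: [493.1, -298.0, 207.0]
eef_rot: [3.14, -0.001, 0.169]
wrist_force: [-6.2, 4.7, 16.5]
finger_gap: 25.4
finger_force: 60.0
```

```bash
python3 -m creep '{"slide":[[0,0,0],[0,0,0],[0,0,0],[0,0,1],[0,0,5],[0,0,5],[0,0,5],[0,0,4]],"turn":[0,0,0,0,0,0,0,0],"claw":[0.4,0.6,0.6,0.6,0.6,0.6,0.6,0.6]}'
python3 - <<'E'
from h import *
for c in("top","scene"):
    p,d=manip.camera(c);cv2.imwrite(f"pics/{c}6.png",p[:,:,::-1])
    for q in("bolt_head","bracket_top","scraper"):
        for r in manip.cut_out(q,c)[:6]:
            P=mask_pts(c,d,r["mask"])
            if not len(P): continue
            B=(P-[630.5,36,0])@R.from_euler("z",-0.137).as_matrix()
            print(c,q,round(r["score"],2),np.round(r["position"]),len(P),np.median(P,0).round(),"box med",np.median(B,0).round(1),np.percentile(B,[5,95],0).round().tolist())
    if c=="top":
        cv2.imwrite("pics/t6c.png",cv2.resize(p[120:280,180:400,::-1],None,fx=3.6,fy=3.6,interpolation=cv2.INTER_CUBIC))
E
```

```text
clock: 13.58
eef_pos: [492.6, -297.7, 408.0]
eef_rot: [3.14, -0.002, 0.169]
wrist_force: [0.2, 0.2, 0.0]
finger_gap: 56.6
finger_force: 0.0
top bolt_head 0.51 [231. 191.] 79 [634.  77.  67.] box med [-2.  40.4 67.3] [[-11.0, 27.0, 58.0], [8.0, 57.0, 74.0]]
top bolt_head 0.34 [240. 137.] 1565 [737.  21. 217.] box med [107.8  -0.3 216.7] [[101.0, -69.0, 111.0], [115.0, 68.0, 298.0]]
top bracket_top 0.8 [239. 178.] 7927 [658.  45.  69.] box med [17.9 11.2 69.3] [[-92.0, -91.0, 8.0], [112.0, 207.0, 270.0]]
top scraper 0.96 [424. 258.] 1410 [ 415. -500.   26.] box med [-141.1 -558.8   25.9] [[-238.0, -582.0, 13.0], [-13.0, -531.0, 44.0]]
top scraper 0.92 [516. 266.] 722 [ 395. -774.   21.] box med [-121.7 -833.5   21.2] [[-160.0, -900.0, 11.0], [-84.0, -742.0, 35.0]]
top scraper 0.65 [373. 349.] 1189 [ 153. -339.   25.] box med [-422.5 -435.2   25. ] [[-511.0, -456.0, 16.0], [-304.0, -409.0, 42.0]]
top scraper 0.59 [288. 266.] 168 [399. -94.  30.] box med [-212.  -160.1   30. ] [[-224.0, -187.0, 22.0], [-200.0, -136.0, 35.0]]
scene bracket_top 0.83 [399. 302.] 6487 [732.  58.  94.] box me
[... 163 characters left out ...]
5.0, 111.0], [119.0, 69.0, 295.0]]
scene scraper 0.68 [243. 229.] 789 [ 460. -501.   25.] box med [ -95.6 -553.7   25.3] [[-231.0, -578.0, 9.0], [-0.0, -530.0, 43.0]]
scene scraper 0.61 [191. 211.] 347 [ 395. -740.   19.] box med [-126.7 -800.9   19. ] [[-152.0, -890.0, 8.0], [-96.0, -737.0, 32.0]]
scene scraper 0.58 [351. 238.] 475 [ 396. -140.   18.] box med [-207.4 -206.    18.5] [[-234.0, -301.0, 3.0], [-198.0, -135.0, 32.0]]
scene scraper 0.56 [296. 260.] 407 [ 531. -292.   19.] box med [ -54.9 -337.8   19.1] [[-142.0, -367.0, 13.0], [11.0, -309.0, 33.0]]
scene scraper 0.55 [307. 196.] 442 [ 193. -338.   23.] box med [-383.4 -429.4   23.5] [[-510.0, -457.0, 6.0], [-287.0, -401.0, 42.0]]
```

View pics/t6c.png

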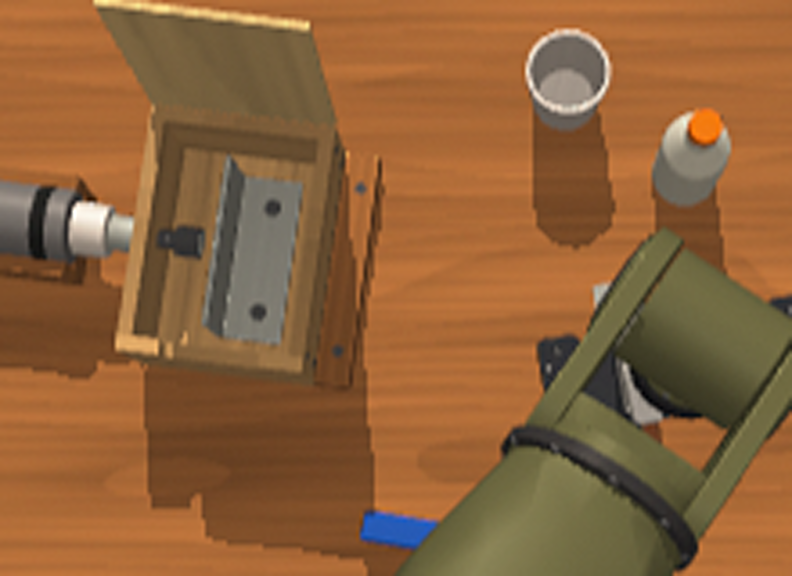

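The crop shows the cover upright, the bolt head free in the gap at (188,242), i.e. box x≈-2, y≈38. The scraper is laid back in its old place, clear of the box.

```bash
python3 -m creep '{"slide":[[1.79,4.65,0],[1.79,4.65,0],[1.79,4.65,0],[1.79,4.65,0],[1.79,4.65,0],[1.79,4.65,0],[1.79,4.65,0],[1.79,4.65,0]],"turn":[0.158,0.158,0.158,0.158,0.158,0.158,0.158,0.158],"claw":[0.6,0.6,0.6,0.6,0.6,0.6,0.6,0.6]}'
python3 -m creep '{"slide":[[0,0,0],[0,0,-3]],"turn":[0,0],"claw":[0.6,0.6]}'
python3 -c "
from h import *
for c in ('top','scene'):
    p,d=manip.camera(c)
    cv2.imwrite('pics/x%s.png'%c,p[:,:,::-1])
a=cv2.imread('pics/xtop.png')[90:240,150:330];b=cv2.imread('pics/xscene.png')[180:340,320:500]
f=lambda i:cv2.resize(i,(390,500),interpolation=cv2.INTER_CUBIC)
cv2.imwrite('pics/x.png',np.hstack([f(a),f(b)]))
print(manip.read_state()['joints'].round(2))"
```

```text
clock: 14.98
eef_pos: [636.5, 75.7, 404.0]
eef_rot: [-3.14, 0.0, 1.438]
wrist_force: [-0.8, -0.5, -0.4]
finger_gap: 56.3
finger_force: 0.0
clock: 15.22
eef_pos: [636.2, 74.0, 375.7]
eef_rot: [3.139, -0.0, 1.432]
wrist_force: [1.0, 0.1, -0.1]
finger_gap: 56.3
finger_force: 0.0
[ 0.06  0.53  1.28 -0.    1.34  0.2 ]
```

View pics/x.png

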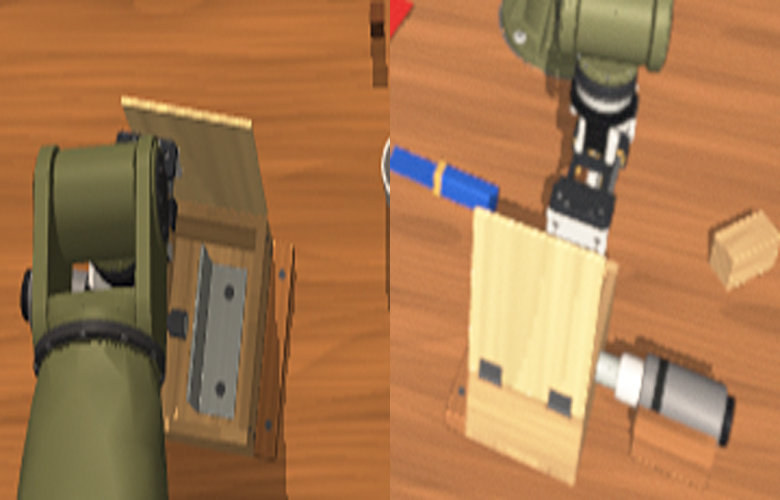

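Gripper is above the gap and clear of the cover; fingers straddle along box x. Descending.

```bash
python3 -m creep '{"slide":[[0,0,-3],[0,0,-3],[0,0,-1.5],[0,0,0]],"turn":[0,0,0,0],"claw":[0.6,0.6,0.6,0.6]}'
python3 -m creep '{"slide":[[0,0,-1],[0,0,-1],[0,0,-1],[0,0,0]],"turn":[0,0,0,0],"claw":[0.6,0.6,0.6,0.6]}'
```

```text
clock: 15.82
eef_pos: [636.1, 73.7, 299.8]
eef_rot: [-3.14, 0.0, 1.432]
wrist_force: [0.7, 0.6, 1.0]
finger_gap: 56.7
finger_force: 0.0
clock: 16.32
eef_pos: [636.0, 74.1, 268.9]
eef_rot: [-3.14, 0.0, 1.433]
wrist_force: [-0.4, -0.7, 0.9]
finger_gap: 56.4
finger_force: 0.0
```

```bash
python3 -m creep '{"slide":[[0,0,-1],[0,0,-1],[0,0,-1],[0,0,0]],"turn":[0,0,0,0],"claw":[0.6,0.6,0.6,0.6]}'
python3 -m creep '{"slide":[[0,0,0],[0,0,0],[0,0,0],[0,0,0],[0,0,0]],"turn":[0,0,0,0,0],"claw":[0.45,0.35,0.25,0,0]}' 40
```

```text
clock: 16.82
eef_pos: [635.9, 74.1, 238.8]
eef_rot: [-3.14, 0.0, 1.433]
wrist_force: [0.6, -0.1, 1.1]
finger_gap: 56.6
finger_force: 0.0
clock: 17.45
eef_pos: [636.3, 74.1, 240.2]
eef_rot: [3.14, -0.0, 1.433]
wrist_force: [5.7, -0.6, -2.0]
finger_gap: 25.7
finger_force: 40.0
```

```bash
python3 -m creep '{"slide":[[0,0,0],[0,0,0],[0,0,0],[0,0,0],[0,0,0],[0,0,0],[0,0,0],[0,0,0]],"turn":[0,0,0,0,0,0,0,0],"claw":[0,0,0,0,0,0,0,0]}' 50
python3 -m creep '{"slide":[[0,0,0],[0,0,0],[0,0,0],[0,0,0],[0,0,0],[0,0,0],[0,0,0],[0,0,0]],"turn":[0,0,0,0,0,0,0,0],"claw":[0,0,0,0,0,0,0,0]}'
python3 cov.py 9; python3 -c "
from cell import manip;s=manip.read_state();print(s['moment'],s['finger_gap'],s['wrist_force'])
import cv2
f=lambda n:cv2.imread('pics/scene%s.png'%n)[170:350,130:500]
cv2.imwrite('pics/fin.png',cv2.resize(f(9),None,fx=2,fy=2))"
```

```text
clock: 18.45
eef_pos: [636.3, 74.1, 240.2]
eef_rot: [3.14, -0.0, 1.433]
wrist_force: [5.0, 0.0, 0.2]
finger_gap: 25.4
finger_force: 50.0
clock: 19.45
eef_pos: [636.3, 74.1, 240.2]
eef_rot: [3.14, -0.0, 1.432]
wrist_force: [4.6, 0.2, 0.8]
finger_gap: 25.3
finger_force: 50.0
top 0.76 [242. 134.] 1504 normal [-1.   -0.    0.07] angle 1.5 x [100. 117.] z [113. 302.]
top 0.17 [250. 174.] 1522 normal [-1.    0.02  0.1 ] angle 1.47 x [ 99. 117.] z [107. 302.]
scene 0.96 [385. 277.] 3013 normal [-1.   -0.01  0.07] angle 1.5 x [105. 119.] z [109. 299.]
scene 0.42 [396. 298.] 3012 normal [-1.   -0.01  0.07] angle 1.5 x [105. 119.] z [108. 299.]
[-0.11219234 -0.81217802 -0.01087077] 25.262220101568452 [ 5.36764453 -0.69019489 -0.48339783]
```

View pics/fin.png

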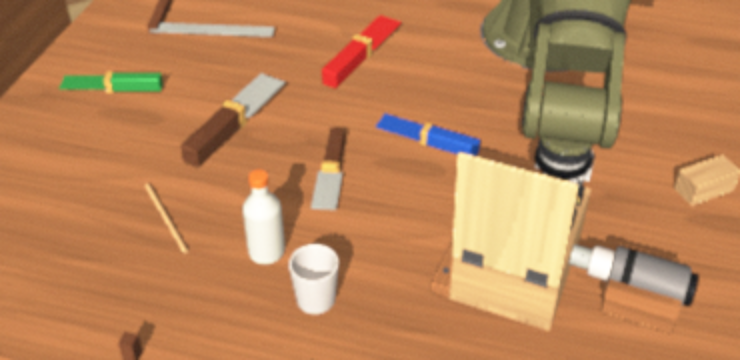

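The bolt is held: the gap is steady and the wrist moment of 0.11 N m matches the stalled runner. The cover is upright and the scraper lies on the bench.

```bash
python3 -c "
from cell import manip;print(manip.sign_off())"
```

```text
the job is handed in; nothing more can be done
None
```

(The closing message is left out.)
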